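# Set the polariser lever to the long mark and switch on the lamp

## Robot

A 6-joint arm with a two-finger parallel gripper is mounted at the origin on the work surface. World frame = base frame: x ahead of the robot, y to its left, z up, the work surface at z = 0. Lengths are in mm, angles in rad, forces in N, time in s.
With the tool pointing down it reaches from about 300 to 775 mm from the base axis. Payload 14.6 kg.
Tool frame: the origin (TCP) lies at the very end of the fingers, on their centre line; the grasp point (between the pads) lies 19 mm behind it; z points along the fingers, y is the line along which they close (so a half turn about z gives the same grasp; the last joint's range is limited). The gripper opens to 94 mm and grips with 3 to 60 N. Pads are 16 mm wide; open, the fingers measure 119 mm over their backs; the gripper's body (75 mm by 177 mm) begins 78 mm behind the grasp point.
Start: joints at [-1.373, 0.3, 1.521, -0, 1.321, -0.067], TCP at [143.937, -530.821, 205.446] pointing down, gripper open.
Joint ranges: [-3.03, 3.03], [-0.79, 2.21], [0.23, 2.52], [-1.04, 4.18], [0, 3.07], [-2.55, 2.55]. Speed limits (rad/s): [2.22, 2.22, 2.57, 3.14, 3.14, 3.14].

## Interface

Orientations are given as [roll, pitch, yaw] about the fixed x, y, z axes, in that order (R = Rz(yaw) Ry(pitch) Rx(roll)).
In Python, from cell import manip gives the robot as it stands.
- The arm moves only by the tool servo_tool, never from a script. Its argument "motion" is a list that holds one entry, the list of rows, each a list of 7 numbers: the shift along the world's x, y, z as a fraction of full scale, then the turn, a rotation vector about the world's x, y, z as a fraction of full scale, then the closure, from 0 (fully open) to 1 (shut). In form: [[[x, y, z, rx, ry, rz, gripper], ...]]. A call has 1 to 10 rows; each row is the pose to reach, as a shift and turn from the pose commanded when the call began, turning the shorter way round; what a row does not reach only later rows make up. Full scale, the value 1, is 0.5 m for a shift and pi rad for a turn. A row lasts 1/10 s, in which the tool goes at most 50 mm and 8.59 degrees, less where a joint would pass 70% of its speed; a pose out of reach is approached as far as the arm can. A call with a number of a shift or a turn outside -1 to 1 is refused whole. A call with a gripper value outside its range is refused whole. The fingers move at their own pace and stop on an object; "newtons" is the grip in N (left out, the last holds). Time passes only in rows, so rows that repeat a pose let the fingers close. It gives the time, the measured TCP pose, the force, the opening and the grip force at its end, in the units of the state.
- manip.read_state(): the state, without advancing time (a new reading comes with each control period).
- manip.camera(name): name is "scene" or "top" or "wrist"; returns a dict with "frame" (400x640x3 uint8, red, green, blue), "range_z" (400x640 float32, mm along the optical axis (not along the pixel's ray), 0 where there is no reading), "vfov" (degrees; the focal length in pixels is half the picture's height over the tangent of half this angle, whatever the lens; pixels are square), "cx", "cy" (the principal point, pixels), "k1" (the pictures are not rectified: a ray, as slopes to the right and down, at radius r is drawn at 1 + k1 r^2 times it, then the intrinsics apply), "cam_to_world" (4x4, takes a point from camera to world coordinates). Camera axes: x right, y down, z forward; pixel columns grow to the right and rows downward; lengths in mm; the calibration is good to about 2 mm. A picture is of the moment at which its call begins.
- manip.sign_off(): hands the job in; it is judged then, once.
The state is a dict: "clock": time; "joints": joint angles; "qd": joint speeds; "effort": joint torques, N m; "eef_pos": TCP position; "eef_rot": TCP orientation; "wrist_force": force on the tool from outside, world axes, zero at the start; "moment": the same for the moment, N m; "finger_gap": finger opening in mm; "finger_force": force on a finger pad.
Only numpy, scipy, OpenCV 4.12 (cv2) and the standard library are available. Lean on these libraries where they do the work, as an engineer would, in place of code of your own. Each camera call takes 0.05 s, during which the arm holds its last target. There are 200 camera calls.

## Task

On the round polariser stage, gently push the upright post of the ring's lever around its arc with a fingertip until the pointer stands exactly at the one long mark of the scale, and leave it there. Only then press the lamp button on the small grey box fully down and let it come back up. Grip nothing, and leave the dish on the stage, the other glassware and the tools where they are.

Things in the scene. Friction and masses are not known exactly. Their poses are not given: they have to be found in the camera images.
- stage: fixed white round housing, 260 mm in diameter, 45 mm high, standing on the bench; a fixed glass plate of 87 mm diameter in its middle rises to 57 mm. Origin: centre of its underside, on the axis of the ring. Its own -x is its front.
- ring: black ring turning about the stage's vertical axis (outside 130, inside 90 mm, top 57 mm above the bench); its lever arm sticks out along its own -x. Origin on the axis, z up. Turns 1.4 rad either side of the stage's front to hard stops; friction (2 N at the post) keeps it where left. Starts at least 0.4 rad counter-clockwise (from above) of the long mark. Over 25 N is too much.
- post_top (a point): centre of the top of the upright dark steel post on the lever arm: 12 mm in diameter, 85 mm from the ring's axis, free all round from 57 mm (top of the lever arm) to 100 mm above the bench. This is what to push.
- pointer (a point): tip of the lever arm's narrow black pointer, 5 mm wide, 99 mm from the ring's axis, 54 mm above the bench, on the line from the axis through the post
- scale: flat aluminium collar fixed on top of the housing around the ring (outside 260 mm, inside 202 mm, top 49 mm above the bench), with 13 black marks 15 degrees apart: one long one (27 x 5 mm) along the collar's own -x and short ones (10 x 3 mm) at its outer edge. Origin on the ring's axis, 45 mm above the bench. It is turned differently each time and does not move.
- long_mark (a point): inner end of the long mark, 99 mm from the ring's axis, 50 mm above the bench: the pointer's tip has to stand here as seen from above
- lamp_box: fixed grey box of the lamp switch, 120 x 90 mm, 50 mm high, left or right of the stage; origin at the centre of its underside
- lamp_top (a point): centre of the top of the round black push button on the box (32 mm in diameter), 72 mm above the bench; it is pressed straight down
- lamp (a joint): travel of the lamp button, m: 0 up, 0.006 fully down; a spring of about 4 N at full travel brings it back up
- tip_rack: fixed box of pipette tips, 120 x 90 mm, 57 mm high, on the other side of the stage; origin at the centre of its underside
- dish: loose glass dish, 72 mm in diameter, 16 mm high, on the glass plate in the middle of the ring; origin at the centre of its underside. Not to be moved.
- beaker_small: loose glass beaker, 50 mm in diameter, 60 mm high; origin at its underside. Not to be moved.
- beaker_large: loose glass beaker, 80 mm in diameter, 100 mm high; origin at its underside. Not to be moved.
- iron_ring: loose flat iron ring, 84 mm in diameter, 6 mm high. Not to be moved.
- wash_bottle: loose white bottle, 56 mm in diameter, 160 mm high; origin at its underside. Not to be moved.
- scissors: loose scissors lying flat, 175 mm long. Not to be moved.
- boss_clamp: loose metal clamp, about 110 mm long, 22 mm high. Not to be moved.

How it is judged (in metres and radians):
On the way, in this order (a step that is already met when the one before it is completed fails the run):
1. the lever's pointer stands still at the long mark (within 6 mm) (horizontal distance between pointer and long_mark below 0.006 m and angular speed of ring below 0.05 rad/s), for 0.3 s.
2. the lamp button is pressed down (at least 4.5 of its 6 mm) (value of joint lamp above 0.0045 m), for 0.05 s.
At the end, for the whole second after the job is handed in: The pointer's tip is within 6 mm of the inner end of the long mark (seen from above) and at rest, the lamp button has been pressed after that and is up again, and every loose thing is within 12 mm of where it stood (all of step 1 and value of joint lamp below 0.0015 m and distance of each of dish, beaker_small, beaker_large, iron_ring, wash_bottle, scissors, boss_clamp from where it was at the start of the episode below 0.012 m); the robot touches nothing.
It fails at once if the lamp button is pressed while the pointer is off the long mark (value of joint lamp above 0.003 m and horizontal distance between pointer and long_mark above 0.007 m).
It fails at once if the ring or its lever is gripped or forced (more than 25 N) (contact force between the fingers and ring above 25 N).
It fails at once if a loose thing is moved or lifted by more than 12 mm (distance of any of dish, beaker_small, beaker_large, iron_ring, wash_bottle, scissors, boss_clamp from where it was at the start of the episode above 0.012 m).
It also fails if it takes over 54 s, if anything falls off the work surface, if the arm or the gripper's body presses on something with over 40 N, if the wrist force passes 120 N, or if a joint passes its speed limit or range.

## Working session

There is one attempt and no reset: what is moved stays moved. The work goes in short steps, Python scripts to look and compute and a tool call to move; the robot and the scene stay as the last step left them, time stands still between calls to the robot, and variables do not carry over. Pictures are saved under pics/ and viewed, at most 10 in all, crops included, and the job is handed in when it is done.

Besides the shell and the picture viewer there is one more tool, called after "Request:" as name([rows], argument=value, ...), one row to a line, values as JSON. servo_tool: Moves the arm, as the interface text tells. Its arguments: {"type":"object","properties":{"motion":{"type":"array"},"newtons":{"type":"number"}},"required":["motion"]}

```bash
mkdir -p pics; cat > h.py <<'E'
import numpy as np, cv2
from cell import manip
def shot(n,name=None):
    c=manip.camera(n)
    if name: cv2.imwrite('pics/'+name,c['frame'][:,:,::-1])
    return c
def ray(c,u,v):
    f=200/np.tan(np.radians(c['vfov'])/2)
    k=np.array([[f,0,c['cx']],[0,f,c['cy']],[0,0,1.]])
    p=cv2.undistortPoints(np.float64([[[u,v]]]),k,np.array([c['k1'],0,0,0,0.]))[0,0]
    T=c['cam_to_world']; return T[:3,3],T[:3,:3]@np.array([p[0],p[1],1])
def onz(c,u,v,z):
    o,d=ray(c,u,v); return o+d*(z-o[2])/d[2]
E
python3 - <<'E'
from h import *
c=shot('top','top1.png'); import pickle; pickle.dump(c,open('top1.pkl','wb'))
print(c['cam_to_world'],c['vfov'],c['k1']); print(manip.read_state())
E
```

```text
[[-1.87027331e-03 -9.80489275e-01  1.96563691e-01  3.72160821e+02]
 [-9.99841271e-01 -1.64926988e-03 -1.77401424e-02  2.60560717e+00]
 [ 1.77182060e-02 -1.96565669e-01 -9.80330558e-01  1.02136862e+03]
 [ 0.00000000e+00  0.00000000e+00  0.00000000e+00  1.00000000e+00]] 49.1295494527774 -0.06021413793460502
{'clock': 0.05, 'joints': array([-1.37255688e+00,  3.00431688e-01,  1.52159733e+00, -1.64447850e-05,
        1.32072782e+00, -6.65865127e-02]), 'qd': array([-0.00029834, -0.00123358, -0.0001485 ,  0.00126857,  0.00036311,
       -0.00185665]), 'effort': array([ 1.22274691e-03, -5.33212781e+01, -3.53706050e+01,  7.09862192e-02,
        2.35197443e-02, -6.09448944e-05]), 'eef_pos': array([ 143.90316171, -530.55355428,  204.90108347]), 'eef_rot': array([-3.14042998e+00, -6.15687743e-05,  2.64829998e-01]), 'wrist_force': array([ 0.63929616, -0.72948034,  0.25102114]), 'moment': array([ 0.03812062,  0.02796657, -0.04880766]), 'finger_force': 0.0, 'finger_gap': 93.92529821542134}
```

View pics/top1.png

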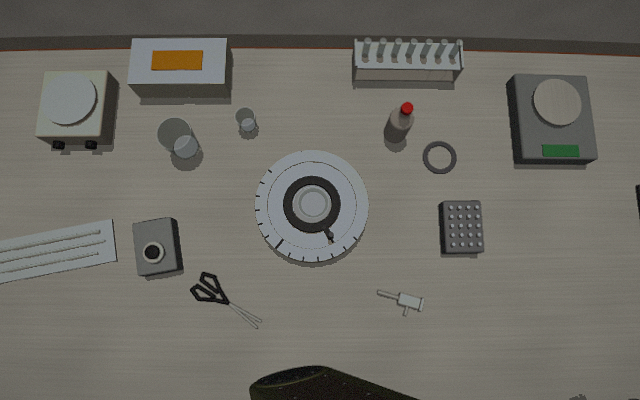

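The top view shows the stage at about (312,207), the post at about (330,238), the long mark at about (280,244) and the lamp button at about (152,251). I'll measure each of these.

```bash
python3 - <<'E'
from h import *; import pickle
c=pickle.load(open('top1.pkl','rb')); g=cv2.cvtColor(c['frame'],cv2.COLOR_RGB2GRAY)
def comps(x0,y0,x1,y1,th,amin):
    n,l,s,ce=cv2.connectedComponentsWithStats((g[y0:y1,x0:x1]<th).astype(np.uint8))
    return [(s[i,4],s[i,:4]+[x0,y0,0,0],ce[i]+[x0,y0],(l==i)) for i in range(1,n) if s[i,4]>=amin]
for th in (60,80):
  for a,b,ce,m in comps(252,148,372,268,th,6): print(th,a,b,ce.round(1),onz(c,*ce,49).round(1))
  for a,b,ce,m in comps(138,238,168,266,th,30): print('btn',th,a,b,ce.round(1),onz(c,*ce,72).round(1))
# hull of ring
big=max(comps(252,148,372,268,70,6),key=lambda t:t[0])
# fill & opening to strip lever
m=big[3].astype(np.uint8); cn,h=cv2.findContours(m,cv2.RETR_CCOMP,cv2.CHAIN_APPROX_NONE)
for k,q in enumerate(cn):
  if len(q)>30:
    q=q.reshape(-1,2)+[252,148]
    P=np.array([onz(c,u,v,57)[:2] for u,v in q])
    for it in range(6):
      A=np.c_[2*P,np.ones(len(P))]; s=np.linalg.lstsq(A,(P**2).sum(1),rcond=None)[0]; r=np.sqrt(s[2]+s[:2]@s[:2])
      e=np.abs(np.hypot(*(P-s[:2]).T)-r); P=P[e<max(3,2*np.median(e))]
    print('circ',s[:2].round(1),r.round(1),len(P))
cr=cv2.resize(c['frame'][145:270,130:375],None,fx=3.2,fy=3.2,interpolation=cv2.INTER_CUBIC)
cv2.imwrite('pics/crop1.png',cr[:,:,::-1])
E
```

```text
60 1426 [283 176  58  67] [311.9 205.6] [555.3   8.7  49. ]
60 7 [258 223   5   2] [260.1 223.6] [514.3 124.6  49. ]
60 24 [275 239   9  10] [278.7 243.8] [469.   82.3  49. ]
60 7 [288 253   3   5] [288.7 254.7] [444.8  59.7  49. ]
60 10 [329 254   6   6] [331.6 257. ] [439.7 -35.1  49. ]
60 27 [300 260  24   3] [312.3 261.6] [429.8   7.6  49. ]
btn 60 169 [145 245  15  14] [151.9 251.7] [448.7 355.6  72. ]
80 6 [268 170   4   3] [269.7 170.8] [636.5 106.   49. ]
80 1501 [283 176  58  67] [312.1 205.9] [554.7   8.2  49. ]
80 7 [260 181   5   3] [261.7 182.3] [609.4 123.5  49. ]
80 6 [256 195   4   2] [257.2 195.7] [578.2 133.   49. ]
80 7 [255 209   5   2] [257.4 209.7] [545.8 131.5  49. ]
80 7 [258 223   5   2] [260.1 223.6] [514.3 124.6  49. ]
80 353 [261 232 102  35] [310.9 253.1] [448.3  10.6  49. ]
80 10 [309 264   7   3] [311.9 265.6] [420.9   8.4  49. ]
btn 80 45 [153 243  13  21] [161.4 255.4] [440.8 334.2  72. ]
btn 80 173 [145 245  15  14] [151.9 251.8] [448.5 355.6  72. ]
circ [558.3   9.8] 63.9 143
circ [558.9   9.9] 44.9 112
```

View pics/crop1.png

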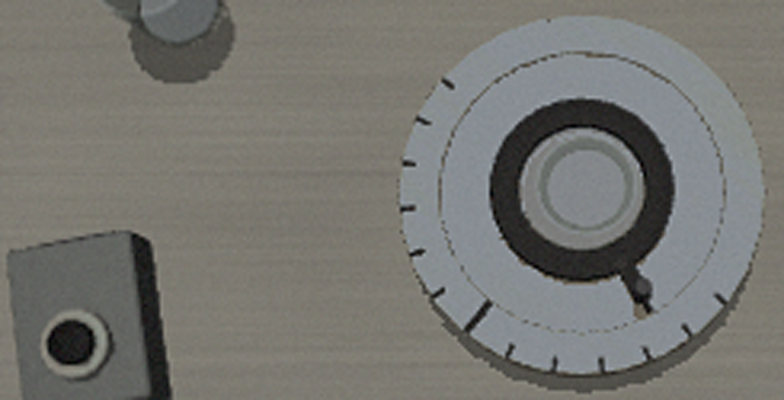

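```bash
python3 - <<'E'
from h import *; import pickle
c=pickle.load(open('top1.pkl','rb')); C=np.array([558.5,9.8])
for n,(u,v),z in (('post',(330.6,235),100),('tip',(333,242),54)):
    p=onz(c,u,v,z)[:2]-C; print(n,(p+C).round(1),np.hypot(*p).round(1),np.degrees(np.arctan2(p[1],p[0]))%360)
r=c['range_z']; print(r[228:246,324:338].round(0).astype(int))
T=c['cam_to_world']
for n,(u,v) in (('posttop',(330,235)),('btn',(152,251)),('box',(140,262))):
    o,d=ray(c,u,v); print(n,(o+d*r[v,u]).round(1))
# time plan
phi=np.radians(206)
def tcp(deg,off=0): # radial 86, offset tangent
    a=np.radians(deg); return C+85*np.array([np.cos(a),np.sin(a)])-off*np.array([np.sin(a),-np.cos(a)])
for d in (206,200,190,180,170,160,150,145,141): print(d,tcp(d,14).round(1),'yaw',d-90, tcp(d,30).round(1))
E
```

```text
post [482.6 -31.3] 86.3 208.4208274080527
tip [472.5 -38.2] 98.5 209.17715895109149
[[971 970 972 974 972 983 982 984 983 984 982 984 982 985]
 [970 970 971 970 970 982 984 984 985 982 981 982 981 983]
 [971 970 973 969 970 972 985 981 986 981 982 984 983 984]
 [970 972 968 969 970 970 971 981 984 982 981 983 982 982]
 [981 971 967 967 968 927 925 927 928 983 979 983 982 981]
 [983 972 969 970 928 924 924 926 926 927 981 978 979 983]
 [978 979 968 971 922 925 925 924 924 926 982 983 984 981]
 [979 983 970 969 929 930 923 926 926 927 980 981 981 980]
 [978 978 978 967 940 925 922 925 923 980 982 980 980 980]
 [980 980 980 977 951 938 934 938 946 967 980 978 979 982]
 [982 979 979 978 972 955 948 952 966 979 981 978 978 980]
 [977 979 976 978 976 965 967 970 968 978 979 976 979 979]
 [978 977 977 978 980 979 980 968 968 967 977 980 980 982]
 [977 976 979 979 976 975 976 980 969 969 974 979 975 972]
 [976 977 975 977 979 980 977 977 967 976 976 976 975 971]
 [975 976 978 974 978 974 976 976 981 974 972 974 975 974]
 [977 973 978 976 973 975 979 977 972 973 975 976 975 972]
 [973 974 976 975 978 975 973 975 973 972 973 973 971 975]]
posttop [482.3 -30.  102.1]
btn [450.2 355.2  72.6]
box [427.5 388.2  51.6]
206 [488.2 -40. ] yaw 116 [495.3 -54.4]
200 [483.4 -32.4] yaw 110 [488.9 -47.5]
190 [477.2 -18.7] yaw 100 [480.  -34.5]
180 [473.5  -4.2] yaw 90 [473.5 -20.2]
170 [472.4  10.8] yaw 80 [469.6  -5. ]
160 [473.8  25.7] yaw 70 [468.4  10.7]
150 [477.9  40.2] yaw 60 [469.9  26.3]
145 [480.8  47.1] yaw 55 [471.7  34. ]
141 [483.6  52.4] yaw 51 [473.6  40. ]
```

Request:
servo_tool([
  [[0.36,0.46,0,0,0,0.285,1],[0.36,0.46,0,0,0,0.285,1],[0.36,0.46,0,0,0,0.285,1],[0.36,0.46,0,0,0,0.285,1],[0.36,0.46,0,0,0,0.285,1],[0.36,0.46,0,0,0,0.285,1],[0.36,0.46,0,0,0,0.285,1],[0.36,0.46,0,0,0,0.285,1],[0.36,0.46,0,0,0,0.285,1],[0.36,0.46,0,0,0,0.285,1]],
])

```text
clock: 1.05
eef_pos: [323.3, -301.7, 205.3]
eef_rot: [-3.141, -0.0, 1.158]
wrist_force: [-0.3, -0.5, -0.6]
finger_gap: 17.7
finger_force: 0.0
```

Request:
servo_tool([
  [[0.363,0.461,-0.05,0,0,0.286,1],[0.363,0.461,-0.05,0,0,0.286,1],[0.363,0.461,-0.05,0,0,0.286,1],[0.363,0.461,-0.05,0,0,0.286,1],[0.363,0.461,-0.05,0,0,0.286,1],[0.363,0.461,-0.05,0,0,0.286,1],[0.363,0.461,-0.05,0,0,0.286,1],[0.363,0.461,-0.05,0,0,0.286,1],[0.363,0.461,-0.05,0,0,0.286,1],[0.363,0.461,-0.05,0,0,0.286,1]],
])

```text
clock: 2.05
eef_pos: [505.0, -71.7, 180.7]
eef_rot: [3.141, 0.0, 2.055]
wrist_force: [0.5, 0.2, 0.9]
finger_gap: 0.3
finger_force: 0.0
```

Request:
servo_tool([
  [[0,0,-0.08,0,0,0,1],[0,0,-0.16,0,0,0,1],[0,0,-0.216,0,0,0,1],[0,0,-0.216,0,0,0,1],[0,0,-0.216,0,0,0,1]],
])

```text
clock: 2.55
eef_pos: [505.6, -71.0, 73.5]
eef_rot: [3.141, 0.0, 2.057]
wrist_force: [0.1, 0.7, 0.6]
finger_gap: 0.6
finger_force: 0.0
```

```bash
python3 - <<'E'
from h import *
a=shot('scene')['frame']; b=shot('top')['frame'][140:280,240:400]
b=cv2.resize(b,None,fx=2.4,fy=2.4); out=np.zeros((600,640,3),np.uint8); out[:240]=cv2.resize(a,None,fx=.6,fy=.6).shape and 0
out=np.vstack([a[100:340],b[:336].repeat(1,0) if 0 else cv2.copyMakeBorder(b,0,0,0,640-b.shape[1],cv2.BORDER_CONSTANT)])
cv2.imwrite('pics/c2.png',out[:600,:,::-1]); s=manip.read_state(); print(s['eef_pos'],s['eef_rot'])
E
```

```text
[506.31480514 -70.88522594  74.37986167] [3.13941595e+00 1.83310303e-03 2.05780975e+00]
```

View pics/c2.png

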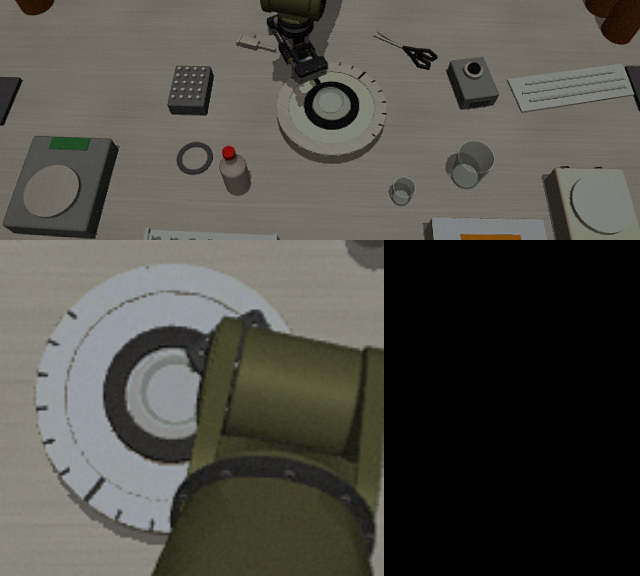

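```bash
python3 - <<'E'
import numpy as np
C=np.array([558.5,9.8]); s=np.array([505.4,-70.3]); y=2.0587
def t(deg,off=14.):
    a=np.radians(deg); return C+85*np.array([np.cos(a),np.sin(a)])-off*np.array([np.sin(a),-np.cos(a)])
def go(L):
    global s,y
    R=[]
    for d,o in L:
        p=t(d,o); yy=np.radians(d-90); R.append([*((p-s)/500).round(3).tolist(),0,0,0,round((yy-y)/np.pi,3),1])
    s=s+500*np.array(R[-1][:2]); y+=np.pi*R[-1][5]; print(R,s,y)
go([(208.5,36),(208.5,28),(208.5,22),(208.5,18),(208.5,15),(207,14),(205,14),(202.5,14),(200,14),(197.5,14)])
go([(197.5-2.5*k,14) for k in range(1,11)])
go([(172.5-2.5*k,14) for k in range(1,10)]+[(150,14)])
E
```

```text
[[-0.009, 0.016, 0, 0, 0, np.float64(0.003), 1], [-0.016, 0.03, 0, 0, 0, np.float64(0.003), 1], [-0.022, 0.04, 0, 0, 0, np.float64(0.003), 1], [-0.026, 0.047, 0, 0, 0, np.float64(0.003), 1], [-0.029, 0.053, 0, 0, 0, np.float64(0.003), 1], [-0.033, 0.058, 0, 0, 0, np.float64(-0.005), 1], [-0.036, 0.063, 0, 0, 0, np.float64(-0.016), 1], [-0.04, 0.069, 0, 0, 0, np.float64(-0.03), 1], [-0.044, 0.076, 0, 0, 0, np.float64(-0.044), 1], [-0.048, 0.082, 0, 0, 0, np.float64(-0.058), 1]] [481.4 -29.3] 1.876487626091792
[[-0.003, 0.007, 0, 0, 0, np.float64(-0.014), 1], [-0.006, 0.014, 0, 0, 0, np.float64(-0.028), 1], [-0.008, 0.021, 0, 0, 0, np.float64(-0.042), 1], [-0.011, 0.028, 0, 0, 0, np.float64(-0.056), 1], [-0.013, 0.035, 0, 0, 0, np.float64(-0.07), 1], [-0.014, 0.043, 0, 0, 0, np.float64(-0.083), 1], [-0.016, 0.05, 0, 0, 0, np.float64(-0.097), 1], [-0.017, 0.058, 0, 0, 0, np.float64(-0.111), 1], [-0.018, 0.065, 0, 0, 0, np.float64(-0.125), 1], [-0.018, 0.073, 0, 0, 0, np.float64(-0.139), 1]] [472.4   7.2] 1.4398062472428106
[[-0.0, 0.007, 0, 0, 0, np.float64(-0.014), 1], [0.0, 0.015, 0, 0, 0, np.float64(-0.028), 1], [0.001, 0.022, 0, 0, 0, np.float64(-0.042), 1], [0.002, 0.03, 0, 0, 0, np.float64(-0.056), 1], [0.003, 0.037, 0, 0, 0, np.float64(-0.069), 1], [0.004, 0.044, 0, 0, 0, np.float64(-0.083), 1], [0.006, 0.052, 0, 0, 0, np.float64(-0.097), 1], [0.008, 0.059, 0, 0, 0, np.float64(-0.111), 1], [0.011, 0.066, 0, 0, 0, np.float64(-0.125), 1], [0.011, 0.066, 0, 0, 0, np.float64(-0.125), 1]] [477.9  40.2] 1.0471071655440864
```

Request:
servo_tool([
  [[-0.009,0.016,0,0,0,0.003,1],[-0.016,0.03,0,0,0,0.003,1],[-0.022,0.04,0,0,0,0.003,1],[-0.026,0.047,0,0,0,0.003,1],[-0.029,0.053,0,0,0,0.003,1],[-0.033,0.058,0,0,0,-0.005,1],[-0.036,0.063,0,0,0,-0.016,1],[-0.04,0.069,0,0,0,-0.03,1],[-0.044,0.076,0,0,0,-0.044,1],[-0.048,0.082,0,0,0,-0.058,1]],
])

```text
clock: 3.65
eef_pos: [481.7, -29.3, 72.6]
eef_rot: [3.141, 0.0, 1.873]
wrist_force: [2.1, -1.2, 0.2]
finger_gap: 0.5
finger_force: 1.0
```

Request:
servo_tool([
  [[-0.003,0.007,0,0,0,-0.014,1],[-0.006,0.014,0,0,0,-0.028,1],[-0.008,0.021,0,0,0,-0.042,1],[-0.011,0.028,0,0,0,-0.056,1],[-0.013,0.035,0,0,0,-0.07,1],[-0.014,0.043,0,0,0,-0.083,1],[-0.016,0.05,0,0,0,-0.097,1],[-0.017,0.058,0,0,0,-0.111,1],[-0.018,0.065,0,0,0,-0.125,1],[-0.018,0.073,0,0,0,-0.139,1]],
])

```text
clock: 4.65
eef_pos: [472.4, 7.2, 72.5]
eef_rot: [3.142, 0.0, 1.436]
wrist_force: [-0.5, -2.4, 1.3]
finger_gap: 0.3
finger_force: 1.1
```

Request:
servo_tool([
  [[0,0.007,0,0,0,-0.014,1],[0,0.015,0,0,0,-0.028,1],[0.001,0.022,0,0,0,-0.042,1],[0.002,0.03,0,0,0,-0.056,1],[0.003,0.037,0,0,0,-0.069,1],[0.004,0.044,0,0,0,-0.083,1],[0.006,0.052,0,0,0,-0.097,1],[0.008,0.059,0,0,0,-0.111,1],[0.011,0.066,0,0,0,-0.125,1],[0.011,0.066,0,0,0,-0.125,1]],
])

```text
clock: 5.65
eef_pos: [477.8, 40.5, 72.4]
eef_rot: [-3.141, 0.0, 1.046]
wrist_force: [0.6, -0.1, -0.8]
finger_gap: 0.5
finger_force: 0.0
```

```bash
python3 - <<'E'
from h import *
import pickle
A=[shot(n) for n in('scene','top','wrist')]; pickle.dump(A,open('a3.pkl','wb'))
a,b,w=[x['frame'] for x in A]
for x in A: print(x['cam_to_world'][:3,3].round())
out=np.vstack([np.hstack([cv2.resize(a[130:290,240:420],(338,300)),cv2.resize(b[140:280,240:400],(343,300))]),cv2.copyMakeBorder(cv2.resize(w,(480,300)),0,0,0,201,cv2.BORDER_CONSTANT)])
cv2.imwrite('pics/c3.png',out[:,:,::-1])
E
```

```text
[1206.   -5. 1034.]
[ 372.    3. 1021.]
[518. 110. 252.]
```

View pics/c3.png

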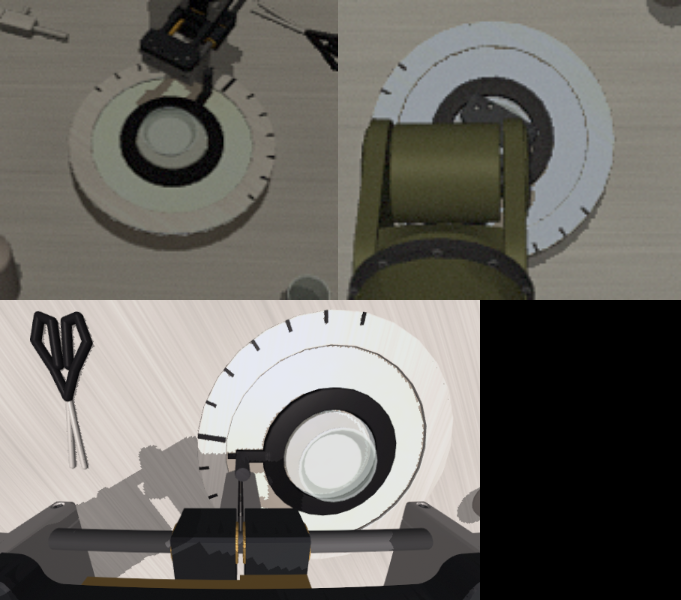

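The wrist view (bottom) shows the pointer tip at about (304,207) and the inner end of the long mark at about (300,185), in full-size pixels. The fingertip is on the post. I'll work out the angles from this view.

```bash
cat > m.py <<'E'
from h import *
import sys
def meas(c,u0,v0,u1,v1,save=None):
    f=c['frame'][v0:v1,u0:u1]
    if save: cv2.imwrite('pics/'+save,cv2.resize(f,None,fx=5,fy=5,interpolation=cv2.INTER_NEAREST)[:,:,::-1])
    g=f.max(2)
    n,l,s,ce=cv2.connectedComponentsWithStats((g<75).astype(np.uint8))
    C=np.array([558.5,9.8])
    for i in range(1,n):
        if s[i,4]>15:
            p=onz(c,*(ce[i]+[u0,v0]),50)[:2]-C
            print(s[i],(p+C).round(1),np.hypot(*p).round(1),np.degrees(np.arctan2(p[1],p[0]))%360)
def pt(c,u,v,z):
    p=onz(c,u,v,z)[:2]-np.array([558.5,9.8]); print((u,v),np.hypot(*p).round(1),(np.degrees(np.arctan2(p[1],p[0]))%360).round(2))
E
python3 - <<'E'
from m import *; import pickle
c=pickle.load(open('a3.pkl','rb'))[2]
meas(c,250,150,370,250,'c4.png')
pt(c,304,207,54);pt(c,300,185,50);pt(c,323,233,100)
E
```

```text
[  54    5   66   95 2583] [499.3  40.2] 66.5 152.86194482533068
[ 14  29  37  11 212] [469.8  81.4] 114.0 141.07594013603656
[16 72 13  5 43] [446.8  58.9] 122.0 156.28040813856612
(304, 207) 96.7 149.25
(300, 185) 101.0 140.52
(323, 233) 83.4 149.46
```

View pics/c4.png

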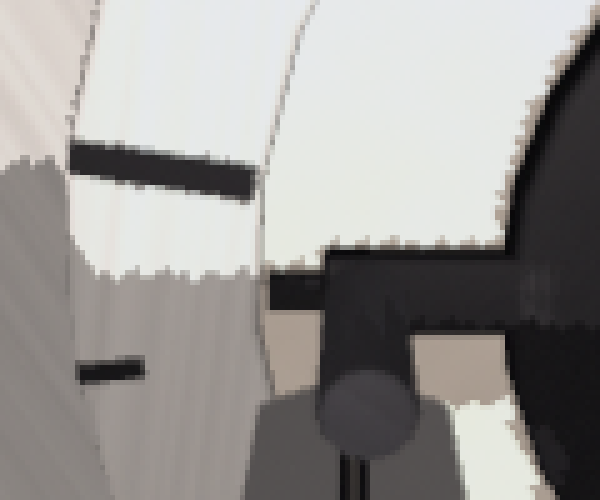

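Request:
servo_tool([
  [[0.002,0.005,0,0,0,-0.01,1],[0.004,0.01,0,0,0,-0.02,1],[0.006,0.014,0,0,0,-0.029,1],[0.008,0.018,0,0,0,-0.037,1],[0.01,0.021,0,0,0,-0.043,1],[0.0105,0.0225,0,0,0,-0.046,1],[0.011,0.0236,0,0,0,-0.0483,1],[0.011,0.0236,0,0,0,-0.0483,1],[0.011,0.0236,0,0,0,-0.0483,1]],
])

```text
clock: 6.7
eef_pos: [483.4, 52.0, 72.4]
eef_rot: [-3.142, -0.0, 0.896]
wrist_force: [-0.5, -0.5, -0.4]
finger_gap: 0.3
finger_force: 0.5
```

```bash
python3 - <<'E'
from m import *
c=shot('wrist'); meas(c,250,150,370,250,'c5.png')
E
```

```text
[  53    4   67   96 2635] [504.8  48.7] 66.3 144.09550774253782
[17 10 13  7 46] [486.5 109.1] 122.7 125.95093443517993
[ 13  54  36   6 216] [469.7  81.4] 114.1 141.14968317213388
[21 93 13  6 47] [446.8  59. ] 122.1 156.23854841653193
```

View pics/c5.png

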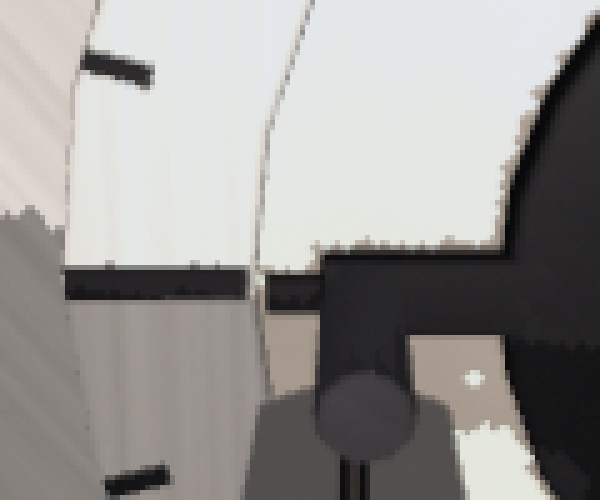

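Mark and pointer line up within about 1 mm once the height difference is allowed for. I'll back off, lift and go above the lamp button.

Request:
servo_tool([
  [[-0.008,-0.01,0,0,0,0,1],[-0.025,-0.031,0,0,0,0,1],[-0.038,-0.047,0,0,0,0,1],[-0.038,-0.047,0,0,0,0,1],[-0.038,-0.047,0.08,0,0,0,1],[-0.038,-0.047,0.16,0,0,0,1],[-0.038,-0.047,0.22,0,0,0,1],[-0.038,-0.047,0.22,0,0,0,1]],
])

```text
clock: 7.55
eef_pos: [466.1, 28.4, 186.4]
eef_rot: [3.136, -0.004, 0.895]
wrist_force: [0.6, -0.4, -0.5]
finger_gap: 0.4
finger_force: 0.0
```

Request:
servo_tool([
  [[-0.03,0.654,0,0,0,0,1],[-0.03,0.654,0,0,0,0,1],[-0.03,0.654,0,0,0,0,1],[-0.03,0.654,0,0,0,0,1],[-0.03,0.654,0,0,0,0,1],[-0.03,0.654,0,0,0,0,1],[-0.03,0.654,0,0,0,0,1],[-0.03,0.654,0,0,0,0,1],[-0.03,0.654,0,0,0,0,1],[-0.03,0.654,0,0,0,0,1]],
])

```text
clock: 8.55
eef_pos: [449.6, 354.5, 182.0]
eef_rot: [-3.141, 0.001, 0.894]
wrist_force: [-0.4, -0.3, 0.3]
finger_gap: 0.3
finger_force: 0.0
```

```bash
python3 - <<'E'
from m import *
s=manip.read_state(); print(s['eef_pos'],s['wrist_force'])
c=shot('top'); w=shot('wrist')
x=np.hstack([cv2.resize(c['frame'][190:280,240:360],(480,360),interpolation=cv2.INTER_NEAREST),cv2.resize(w['frame'],(320,200))[:, :] if 0 else cv2.copyMakeBorder(cv2.resize(w['frame'],(320,200)),0,160,0,0,cv2.BORDER_CONSTANT)])
cv2.imwrite('pics/c6.png',x[:,:,::-1])
meas(c,252,190,372,268)
# button in wrist image
g=w['frame'].max(2); n,l,st,ce=cv2.connectedComponentsWithStats((g<60).astype(np.uint8))
for i in range(1,n):
    if st[i,4]>150: print(st[i],onz(w,*ce[i],72).round(1))
E
```

```text
[449.55224774 354.53404999 182.03344925] [-0.3661725  -0.34608128  0.33625572]
[  31    0   58   49 1071] [535.4  13.6] 23.4 170.56055155344484
[23 49  9 10 26] [469.2  81.7] 114.7 141.16559607272302
[36 63 10  8 17] [439.1  53.9] 127.3 159.7260166619299
[74 64 12  7 21] [438. -35.] 128.6 200.40011718669314
[47 67 26  6 38] [431.3   8.3] 127.2 180.690963022609
[304 176  29  29 670] [450.4 358.5  72. ]
[   64   228   513   146 20671] [348.1 230.8  72. ]
[152 328  52   8 159] [194.  327.9  72. ]
[473 335  46  32 737] [502.6  48.6  72. ]
[    0   336   640    64 16175] [285.3 155.6  72. ]
```

View pics/c6.png

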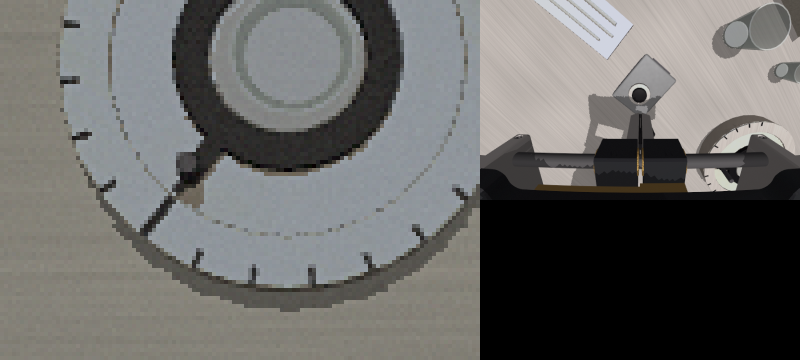

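The pointer and long mark form one straight line in the top view. The button reads (450,357). Pressing now.

Request:
servo_tool([
  [[0,0.003,-0.08,0,0,0,1],[0,0.003,-0.16,0,0,0,1],[0,0.003,-0.205,0,0,0,1],[0,0.003,-0.215,0,0,0,1],[0,0.003,-0.22,0,0,0,1],[0,0.003,-0.226,0,0,0,1],[0,0.003,-0.23,0,0,0,1],[0,0.003,-0.23,0,0,0,1],[0,0.003,-0.23,0,0,0,1]],
])

```text
clock: 9.55
eef_pos: [450.0, 357.2, 68.3]
eef_rot: [3.141, -0.002, 0.895]
wrist_force: [2.8, 0.2, 3.0]
finger_gap: 0.2
finger_force: 1.4
```

Request:
servo_tool([
  [[0,0,-0.002,0,0,0,1],[0,0,-0.004,0,0,0,1],[0,0,-0.005,0,0,0,1],[0,0,-0.005,0,0,0,1],[0,0,-0.005,0,0,0,1]],
])

```text
clock: 10.05
eef_pos: [449.9, 357.3, 66.1]
eef_rot: [3.141, -0.002, 0.895]
wrist_force: [1.2, -2.6, 13.4]
finger_gap: 0.2
finger_force: 6.4
```

The force has jumped to 13 N at z = 66, so the button is on its stop. Now I'll lift off.

Request:
servo_tool([
  [[0,0,0.005,0,0,0,1],[0,0,0.015,0,0,0,1],[0,0,0.06,0,0,0,1],[0,0,0.14,0,0,0,1],[0,0,0.2,0,0,0,1],[0,0,0.2,0,0,0,1],[0,0,0.2,0,0,0,1]],
])

```text
clock: 10.75
eef_pos: [449.1, 356.9, 164.7]
eef_rot: [-3.141, 0.0, 0.895]
wrist_force: [0.8, -0.3, -0.3]
finger_gap: 0.5
finger_force: 0.0
```

```bash
python3 - <<'E'
from m import *
s=manip.read_state(); print(s['clock'],s['eef_pos'],s['wrist_force'])
c=shot('top'); meas(c,252,190,372,268)
w=shot('wrist'); r=w['range_z'][186:194,314:322]; o,d=ray(w,318,190); print('btn z',(o+d*np.median(r)).round(1))
manip.sign_off()
E
```

```text
10.75 [449.05369276 356.90487922 164.6527101 ] [ 0.7765927  -0.26025286 -0.34711441]
[  31    0   58   49 1067] [535.6  13.4] 23.2 171.1461088963544
[23 49  9 10 26] [469.2  81.7] 114.7 141.16559607272302
[74 64 10  7 19] [437.6 -33.5] 128.4 199.71034376164414
[42 67 31  6 44] [431.5  13.2] 127.0 178.48028838179556
btn z [452.5 364.6  72.2]
the job is handed in; nothing more can be done
```

The pointer stands at the long mark to within about 1 mm by camera; the lamp button was then pressed to its stop and is back up (72 mm), and the job was handed in at about 11 s, with no verdict shown.

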